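# Tighten a motor's lifting eye with a turning bar

## Task

The lifting eye on top of the spare pump motor has been left loose. Pick up the turning bar (the steel bar with the wooden grip), slide it through the eye's loop and lever the eye round with it, clockwise seen from above, until its collar is down on the washer and you feel it go snug; stop there, do not crush the washer. Then draw the bar back out and lay it flat on the desk, leaving the pipe fittings and the little jar where they stand.

Things in the scene. Friction and masses are not known exactly. Their poses are not given: they have to be found in the camera images.
- bar: loose turning bar lying on the desk, 198 mm long, 0.16-0.26 kg. Origin on its axis (10 mm above the desk); x axis along it to the round-nosed steel end. Octagonal wooden grip, 20 mm across flats, from x = -60 to +40 mm (hold it at 0 to +25 mm, near the centre of mass); steel shank, 14 mm diameter, from +40 mm to the nose at +135 mm
- motor: grey finned electric motor on two feet, 165 x 255 mm, 139 mm high without the eye; heavy, does not move. Origin on the desk under its middle, z up, shaft end to -y, terminal box to -x. Its round body is 131 mm in diameter; a small flat pad on top carries the lifting eye
- washer_top (a point): centre of the top face of the black 2 mm washer on the motor's pad, 141 mm above the desk, on the eye's screw axis; z up. When the collar lands on it the moment needed to turn the eye steps to 0.3 N m and then climbs by 1.2 N m per rad. Snug is 0.45 to 0.65 N m about the screw axis (aim at 0.55), and the thread then holds; beyond 0.75 N m the washer is crushed and the job spoilt
- eye: steel lifting eye; origin at the centre of its collar's underside (25 mm diameter), on the vertical screw axis. Right-hand thread, 1.75 mm a turn, so the gap left under the collar is too small to measure. It still needs 0.25 to 1.1 rad clockwise (differs each time) before the collar meets the washer; until then it turns against a steady drag of about 0.25 N m, and it stays where it is left
- eye_loop (a point): centre of the eye's loop, on the screw axis, 30 mm above the collar's underside, 171 mm above the desk. x axis: the level axis of the loop, along which the bar goes through, from either side; z up. Round steel 10 mm thick, 25 mm inside, 45 mm outside. The bar fits loosely: once through it swings freely to about 0.8 rad either side of the loop's x axis, then bites and turns the eye
- pvc_elbow: white plastic pipe elbow, 56 x 55 x 38 mm, loose on the desk; origin under its middle. To be left alone
- brass_nipple: brass hose fitting, 41 mm tall, standing loose on the desk; origin under its middle. To be left alone
- small_jar: small dark jar with a black cap, 42 mm diameter, 58 mm tall, loose on the desk; origin under its middle. To be left alone

How it is judged:
On the way, in this order (a step that is already met when the one before it is completed fails the run):
1. the bar's steel shank is through the eye's loop (x of eye_loop in the frame of bar between 0.045 and 0.128 m and y of eye_loop in the frame of bar between -0.012 and 0.012 m and z of eye_loop in the frame of bar between -0.012 and 0.012 m), for 0.1 s.
2. with the bar through its loop the eye has been turned snug, its collar pressed into the washer by 0.03 mm or more (all of step 1 and z of eye in the frame of washer_top below -3e-05 m), for 0.1 s.
At the end, for the whole second after the job is handed in: the eye stays snug (its collar pressed into the washer by at least 0.03 mm, which takes about 0.43 N m) and the bar lies flat and still on the desk (its axis under 20 mm above the desk and level to within 0.12 rad) (z of eye in the frame of washer_top below -3e-05 m and height (world z) of bar below 0.02 m and angle between bar's own x axis and vertical between 1.45 and 1.69 rad and linear speed of bar below 0.02 m/s); the robot touches nothing.
It fails at once if the eye is overtightened: the washer crushed by more than 0.11 mm (about 0.77 N m) (z of eye in the frame of washer_top below -0.00011 m).
It fails at once if a fitting or the jar is shifted by more than 20 mm (distance of any of pvc_elbow, brass_nipple, small_jar from where it was at the start of the episode above 0.02 m).
It also fails if it takes over 72 s, if anything falls off the work surface, if the arm or the gripper's body presses on something with over 40 N, if the wrist force passes 120 N, or if a joint passes its speed limit or range.

## Robot

A 6-joint arm with a two-finger parallel gripper is mounted at the origin on a cart in front of the work surface, level with it; the furniture and walls round the work are solid. World frame = base frame: x ahead of the robot, y to its left, z up, the work surface at z = 0. Lengths are in m, angles in rad, forces in N, time in s.
With the tool pointing down it reaches from about 0.35 to 0.775 m from the base axis. Payload 7.3 kg.
Tool frame: the origin (TCP) lies at the centre of the arm's flange, where the gripper is bolted on; the fingertips stand 178 mm ahead of it and the grasp point (between the pads) lies 159 mm ahead of it (tip_extent is the distance from the TCP to the fingertips, in m); z points along the fingers, y is the line along which they close (so a half turn about z gives the same grasp; the last joint's range is limited). The gripper opens to 92 mm and grips with 3 to 60 N. Pads are 19 mm wide; open, the fingers measure 130 mm over their backs; the gripper's body (75 mm by 190 mm) begins 47 mm behind the grasp point.
Start: joints at [-1.408, 0.342, 1.524, -0, 1.275, -0.146], TCP at [0.16, -0.5, 0.405] pointing down, gripper open.
Joint ranges: [-2.53, 2.53], [-0.77, 2.02], [0.04, 2.7], [-1, 4.14], [0.28, 2.66], [-3.11, 3.11]. Speed limits (rad/s): [2.57, 2.57, 3.14, 3.14, 3.14, 3.14].

## Interface

Orientations are given as [roll, pitch, yaw] about the fixed x, y, z axes, in that order (R = Rz(yaw) Ry(pitch) Rx(roll)).
In Python, from cell import * gives the robot as it stands.
- The arm moves only by the tool arm_command, never from a script. Its arguments are lists of equal length, an entry for each row: "xyz": the shift along the world's x, y, z in mm, a list of three; "spin": the turn about the world's z in degrees. In form: {"xyz": [[tx, ty, tz], ...], "spin": [spin, ...]}. A call has 1 to 20 rows; each row shifts and turns the commanded pose from where the row before left it; what a row does not reach is not made up. A row lasts 1/10 s, in which the tool goes at most 50 mm and 8.59 degrees, less where a joint would pass 70% of its speed; a pose out of reach is approached as far as the arm can. A call with a gripper value outside its range is refused whole. "jaw" is the opening, from -1 (shut) to 1 (fully open), set as the call begins (left out, the last holds). The fingers move at their own pace and stop on an object; "squeeze" is the grip in N (left out, the last holds). Time passes only in rows, so rows that do not move let the fingers close. It gives the time, the measured TCP pose, the force, the opening and the grip force at its end, in the units of the state.
- observe(): the state, without advancing time (a new reading comes with each control period).
- read_camera(name): name is "side" or "top" or "wrist"; returns a dict with "img" (420x560x3 uint8, red, green, blue), "depth" (420x560 float32, m along the optical axis (not along the pixel's ray), 0 where there is no reading), "fx", "fy", "cx", "cy" (pixels), "world_from_camera" (4x4, takes a point from camera to world coordinates). Camera axes: x right, y up, looking along -z (the intrinsics and any distortion apply to the point x, -y, -z); pixel columns grow to the right and rows downward; lengths in m; the calibration is good to about 2 mm. A picture is of the moment at which its call begins.
- hand_in(): hands the job in; it is judged then, once.
The state is a dict: "time": time; "qpos": joint angles; "qvel": joint speeds; "joint_efforts": joint torques, N m; "tool_pos": TCP position; "tool_rot": TCP orientation; "contact_force": force on the tool from outside, world axes, zero at the start; "torque": the same for the moment, N m; "opening": finger opening in m; "grip_force": force on a finger pad.
Only numpy, scipy, OpenCV 4.12 (cv2) and the standard library are available. Lean on these libraries where they do the work, as an engineer would, in place of code of your own. Each camera call takes 0.05 s, during which the arm holds its last target. There are 200 camera calls.

## Working session

There is one attempt and no reset: what is moved stays moved. The work goes in short steps, Python scripts to look and compute and a tool call to move; the robot and the scene stay as the last step left them, time stands still between calls to the robot, and variables do not carry over. Pictures are saved under pics/ and viewed, at most 10 in all, crops included, and the job is handed in when it is done.

Besides the shell and the picture viewer there is one more tool, called after "Call:" as name(argument=value, ...), one argument or row to a line, values as JSON. arm_command: Moves the arm, as the interface text tells. Its arguments: {"type":"object","properties":{"xyz":{"type":"array","items":{"type":"array","items":{"type":"number"}}},"spin":{"type":"array","items":{"type":"number"}},"jaw":{"type":"number"},"squeeze":{"type":"number"}},"required":["xyz","spin"]}

```bash
mkdir -p pics; cat > h.py <<'E'
from cell import *
import numpy as np, cv2
def snap(n,f):
    c=read_camera(n); np.savez('pics/'+f+'.npz',**c); cv2.imwrite('pics/'+f+'.png',c['img'][:,:,::-1]); return c
def pt(c,u,v,z=None):
    T=c['world_from_camera']; d=c['depth'][int(round(v)),int(round(u))]
    r=np.array([(u-c['cx'])/c['fx'],-(v-c['cy'])/c['fy'],-1.])
    if z is None: return T[:3,:3]@(r*d)+T[:3,3]
    w=T[:3,:3]@r; return T[:3,3]+w*(z-T[2,3])/w[2]
E
python3 - <<'E'
from h import *
a=snap('top','top0');b=snap('side','side0')
print({k:v for k,v in observe().items()})
for c in(a,b):print(c['world_from_camera'].round(3),c['fx'],c['cx'],c['cy'])
E
```

```text
{'time': 0.1, 'qpos': array([-1.40797924e+00,  3.42666895e-01,  1.52487009e+00,  3.50900075e-05,
        1.27537957e+00, -1.45999502e-01]), 'qvel': array([ 0.00016895, -0.00080893, -0.0014933 , -0.000156  , -0.00076497,
       -0.00125852]), 'joint_efforts': array([ 3.10841700e-03, -4.32001948e+01, -2.44695067e+01,  7.18263374e-02,
        5.25712583e-02, -2.58264731e-05]), 'tool_pos': array([ 0.15957375, -0.50005721,  0.40412504]), 'tool_rot': array([-3.14028771e+00, -2.25803786e-04,  3.08806202e-01]), 'contact_force': array([ 1.05023179, -0.38008214,  0.13357419]), 'torque': array([ 7.55798368e-03,  8.02936894e-03, -4.68054773e-06]), 'grip_force': 0.0, 'opening': 0.091596195999636}
[[-0.002  0.998 -0.06   0.448]
 [-1.    -0.003 -0.02  -0.039]
 [-0.02   0.06   0.998  1.352]
 [ 0.     0.     0.     1.   ]] 510.5256914876977 283.8519750568987 206.2546270723096
[[ 0.999 -0.024  0.028  0.544]
 [ 0.037  0.649 -0.76  -1.094]
 [ 0.     0.76   0.65   1.027]
 [ 0.     0.     0.     1.   ]] 538.488810772337 276.3942348050333 217.2516554016494
```

View pics/top0.png

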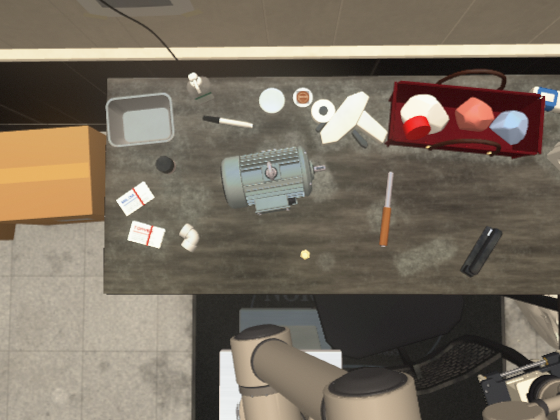

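View pics/side0.png

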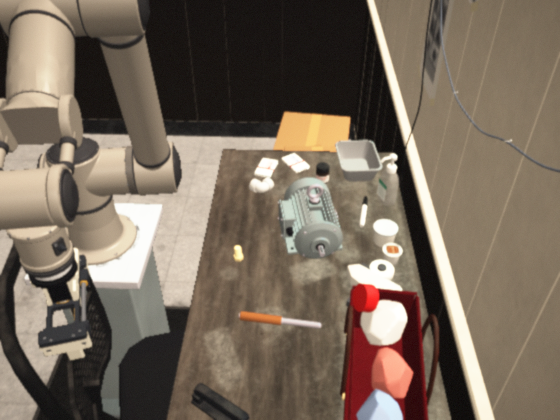

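Top: the bar runs from grip end (384,246) to nose (390,172), and the eye sits at about (271,171) on the motor. The jar is at (164,164), the elbow at (189,236) and the nipple at (305,254). I'll enlarge both views around the eye.

```bash
python3 - <<'E'
from h import *
a=np.load('pics/top0.npz');b=np.load('pics/side0.npz')
A=cv2.resize(a['img'][145:205,235:305],None,fx=5.6,fy=5.6,interpolation=cv2.INTER_CUBIC)
B=cv2.resize(b['img'][175:235,280:350],None,fx=5.6,fy=5.6,interpolation=cv2.INTER_CUBIC)
cv2.imwrite('pics/eye0.png',np.hstack([A,B])[:,:,::-1])
for n,u,v,z in[('nose',390,172,.01),('gend',384,246,.01),('joint',387,207,.01),('eye',271,171,.18),('nip',305,254,.02),('elb',189,236,.02),('jar',164,164,.05)]:print(n,pt(a,u,v),pt(a,u,v,z))
for n,u,v,z in[('nose',320,325,.01),('gend',239,317,.01),('eye',315,197,.18)]:print(n,pt(b,u,v),pt(b,u,v,z))
E
```

```text
nose [ 0.61700412 -0.29109596  0.017231  ] [ 0.61791869 -0.29246115  0.01      ]
gend [ 0.42375038 -0.27338702  0.01419106] [ 0.42367366 -0.27412099  0.01      ]
joint [ 0.52495393 -0.28115698  0.02191181] [ 0.52564121 -0.28332478  0.01      ]
eye [0.59848717 0.0129325  0.19096617] [0.59990682 0.01342478 0.18      ]
nip [ 0.40412117 -0.06725026  0.04069258] [ 0.40342485 -0.06769351  0.02      ]
elb [0.45059736 0.23198432 0.03533439] [0.45062489 0.23514323 0.02      ]
jar [0.63496304 0.29343424 0.05777777] [0.63608555 0.29543367 0.05      ]
nose [ 0.61677963 -0.29474655  0.01402323] [ 0.61707024 -0.2915701   0.01      ]
gend [ 0.42425661 -0.27488918  0.00994379] [ 0.42426321 -0.27493447  0.01      ]
eye [0.603755   0.01063707 0.15486782] [ 0.60202179 -0.02121176  0.18      ]
```

View pics/eye0.png

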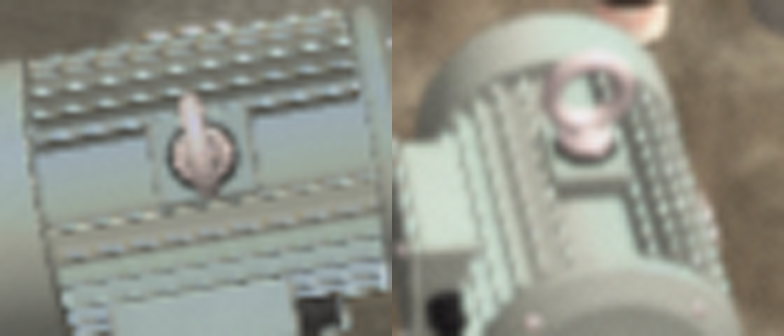

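```bash
python3 - <<'E'
from h import *
for f,(u0,u1,v0,v1) in dict(top0=(235,305,145,205),side0=(280,350,170,235)).items():
    c=np.load(f'pics/{f}.npz')
    P=np.array([pt(c,u,v) for u in range(u0,u1) for v in range(v0,v1)])
    h=np.array([np.sum(P[:,2]>z) for z in(.13,.14,.15,.16,.17,.18,.19)])
    for lo in(.155,.165):
        Q=P[P[:,2]>lo];Q=Q[np.linalg.norm(Q[:,:2]-[.6,.01],axis=1)<.05]
        m=Q.mean(0);_,s,V=np.linalg.svd(Q[:,:2]-m[:2]);print(f,lo,len(Q),m.round(4),Q.min(0).round(4),Q.max(0).round(4),np.degrees(np.arctan2(V[0,1],V[0,0])),s)
    Q=P[(P[:,2]>.136)&(P[:,2]<.145)];print(h,len(Q),np.median(Q,0),Q.min(0),Q.max(0))
a=np.load('pics/top0.npz')
for u,v in((268.9,162),(272.1,179.8)):print(pt(a,u,v,.171))
b=np.load('pics/side0.npz')
# ring centre in side crop (590,90)
print(pt(b,280+198/5.6,175+90/5.6,.171))
for i in range(5):
    read_camera('wrist');o=observe();print(o['contact_force'].round(2),o['torque'].round(3))
E
```

```text
top0 0.155 82 [0.5991 0.0158 0.1871] [0.5793 0.0086 0.1552] [0.621  0.0251 0.1969] -167.46408878368212 [0.10934827 0.02589239]
top0 0.165 80 [0.5992 0.016  0.1879] [0.5793 0.0086 0.1717] [0.621  0.0251 0.1969] -167.5632102770984 [0.10908257 0.02504803]
[655 203 115  95  95  89  49] 222 [0.59791577 0.02244888 0.13874788] [ 0.56737746 -0.0636713   0.1360222 ] [0.63178213 0.10180684 0.14439093]
side0 0.155 127 [0.6016 0.0134 0.1742] [0.582  0.0041 0.155 ] [0.6218 0.0247 0.1931] 12.659604972557375 [0.14243066 0.03339221]
side0 0.165 89 [0.6017 0.0136 0.1807] [0.582  0.0041 0.1651] [0.6214 0.0247 0.1931] 12.946616813891856 [0.12481499 0.02757409]
[513 199 158 116  88  66  21] 95 [0.59898218 0.0064118  0.13815544] [ 0.5649206  -0.00945087  0.13600055] [0.62250519 0.11911335 0.14492026]
[0.62219202 0.01872117 0.171     ]
[0.58047643 0.01127411 0.171     ]
[0.60399943 0.01503511 0.171     ]
[ 0.53  0.13 -0.33] [ 0.009 -0.041  0.019]
[0.2  0.37 0.83] [ 0.033  0.037 -0.006]
[-0.91 -0.91  0.2 ] [ 0.02  -0.011 -0.015]
[0.8  0.58 0.08] [ 0.002 -0.037 -0.003]
[-1.03 -0.38 -0.16] [0.012 0.024 0.006]
```

Call:
arm_command(
  xyz=[
    [34,22,-10],
    [34,22,-10],
    [34,22,-10],
    [34,22,-10],
    [34,22,-10],
    [34,22,-10],
    [34,22,-10],
    [34,22,-10],
    [34,22,-10],
    [34,22,-10],
    [0,0,0],
    [0,0,0],
    [0,0,0],
  ],
  spin=[-2.3,-2.3,-2.3,-2.3,-2.3,-2.3,-2.3,-2.3,-2.3,-2.3,0,0,0],
  jaw=0,
)

```text
time: 1.65
tool_pos: [0.499, -0.2807, 0.3049]
tool_rot: [3.141, 0.0, -0.093]
contact_force: [-1.0, -0.7, -0.2]
opening: 0.0458
grip_force: 0.0
```

```bash
python3 - <<'E'
from h import *
c=snap('wrist','w1');o=observe();print(o['tool_pos'],o['tool_rot'],o['opening'],c['world_from_camera'].round(3),c['fx'],c['cx'],c['cy'])
E
```

```text
[ 0.49885575 -0.28093585  0.30510169] [ 3.14112544e+00 -1.49980086e-04 -9.36307875e-02] 0.04610411375710395 [[-0.093  0.946  0.31   0.583]
 [-0.996 -0.089 -0.028 -0.289]
 [ 0.001 -0.311  0.95   0.284]
 [ 0.     0.     0.     1.   ]] 334.10772767078737 282.11361314278184 206.91302274642737
```

View pics/w1.png

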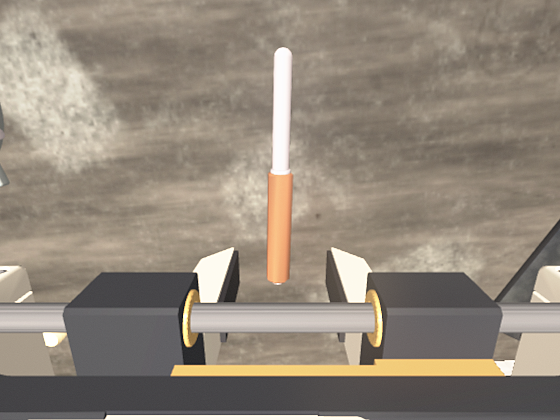

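Wrist view: the bar lies along the image column through the grasp, with nose (283,48), ferrule (281,172) and butt (278,281). I'll check the bar pose from this picture before going down.

```bash
python3 - <<'E'
from h import *
c=np.load('pics/w1.npz')
n,j,e=[pt(c,u,v,z) for u,v,z in((283,48,.01),(281,172,.012),(278.5,281,.01))]
print(n,j,e,np.degrees(np.arctan2(*(n-e)[1::-1])),np.linalg.norm(n-e), n-.135*(n-e)/np.linalg.norm(n-e))
E
```

```text
[ 0.61814444 -0.29278156  0.01      ] [ 0.52484935 -0.28246581  0.012     ] [ 0.42180737 -0.27038209  0.01      ] -6.508553478436212 0.1976106875956681 [ 0.48401453 -0.2774791   0.01      ]
```

Call:
arm_command(
  xyz=[
    [0,0,-25],
    [0,0,-25],
    [0,0,-25],
    [0,0,-25],
    [0,0,-15],
    [0,0,-10],
    [0,0,0],
    [0,0,0],
  ],
  spin=[-0.6,0,0,0,0,0,0,0],
)

```text
time: 2.5
tool_pos: [0.4994, -0.2808, 0.1804]
tool_rot: [3.141, -0.001, -0.104]
contact_force: [0.7, 0.2, -0.6]
opening: 0.0463
grip_force: 0.0
```

Call:
arm_command(
  xyz=[
    [0,0,0],
    [0,0,0],
    [0,0,0],
    [0,0,0],
    [0,0,0],
    [0,0,0],
    [0,0,0],
    [0,0,0],
    [0,0,0],
    [0,0,0],
  ],
  spin=[0,0,0,0,0,0,0,0,0,0],
  jaw=-1,
  squeeze=55,
)

```text
time: 3.5
tool_pos: [0.4996, -0.2801, 0.1799]
tool_rot: [3.141, -0.0, -0.103]
contact_force: [0.2, 1.3, 5.0]
opening: 0.0202
grip_force: 54.9
```

Call:
arm_command(
  xyz=[
    [0,0,15],
    [0,0,30],
    [0,0,38],
    [0,0,38],
    [0,0,40],
    [0,15,0],
    [10,15,0],
    [10,15,0],
    [11,15,0],
    [11,10,0],
    [11,10,0],
    [11,10,0],
    [11,10,0],
    [11,10,0],
    [11,10,0],
    [12,5,0],
    [14,5,0],
    [14,5,0],
    [0,0,0],
    [0,0,0],
  ],
  spin=[0,0,0,0,0,8.4,8.4,8.4,8.4,8.4,8.4,8.4,8.4,8.4,8.4,8.4,8.4,7.8,0,0],
)

```text
time: 5.5
tool_pos: [0.6363, -0.1452, 0.3397]
tool_rot: [-3.14, -0.001, 1.789]
contact_force: [-0.4, 0.5, -2.0]
opening: 0.02
grip_force: 54.9
```

```bash
python3 - <<'E'
from h import *
c=snap('wrist','w2');a=snap('top','top2');b=snap('side','side2');o=observe();print(o['tool_pos'],o['tool_rot'],o['qpos'].round(2),o['contact_force'],o['torque'])
B=cv2.resize(b['img'][165:265,260:360],None,fx=4.2,fy=4.2,interpolation=cv2.INTER_CUBIC)
cv2.imwrite('pics/m2.png',cv2.resize(np.hstack([cv2.resize(c['img'],(560,420)),B[:420]]),None,fx=.8,fy=.8)[:,:,::-1])
E
```

```text
[ 0.63602574 -0.14550281  0.34052784] [-3.14085279e+00 -2.63683900e-04  1.78995415e+00] [-0.34  0.63  1.23 -0.    1.28 -0.56] [-0.43766909 -0.45744644 -1.62776637] [-0.00400389 -0.07535218 -0.02699157]
```

View pics/m2.png

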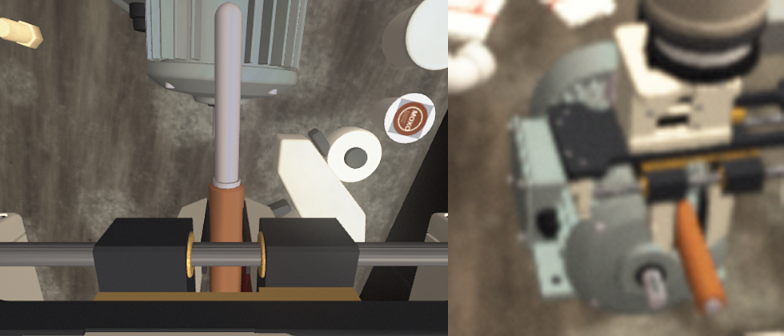

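The wrist view (at 0.8 scale) shows the nose at (228,8) and the ferrule at (226,186); the eye itself lies beyond the frame. I'll measure the held bar's 3D axis from the wrist and top depth.

```bash
python3 - <<'E'
from h import *
c=np.load('pics/w2.npz');a=np.load('pics/top2.npz')
for v in(20,60,100,140,180,220):
    r=c['depth'][v];m=[u for u in range(255,315) if 0<r[u]<.165 and pt(c,u,v)[2]>.15]
    if m: u=(m[0]+m[-1])/2; p=pt(c,u,v); print(v,m[0],m[-1],p.round(4), pt(c,u,v,p[2]-.007).round(4))
P=np.array([pt(a,u,v) for u in range(235,305) for v in range(140,205)]);Q=P[(P[:,2]>.16)&(P[:,2]<.2)]
Q=Q[np.linalg.norm(Q[:,:2]-[.6,.015],axis=1)<.035];print(len(Q),Q.mean(0))
E
```

```text
20 269 302 [ 0.6126 -0.0348  0.176 ] [ 0.6123 -0.0335  0.169 ]
60 269 302 [ 0.6157 -0.0486  0.1769] [ 0.6156 -0.0479  0.1699]
100 269 301 [ 0.6187 -0.0632  0.1764] [ 0.6188 -0.0632  0.1694]
140 269 299 [ 0.6218 -0.079   0.1763] [ 0.622  -0.0798  0.1693]
180 269 298 [ 0.6254 -0.0957  0.1771] [ 0.6257 -0.0974  0.1701]
220 268 297 [ 0.629  -0.114   0.1768] [ 0.6295 -0.1166  0.1698]
80 [0.59914575 0.01596566 0.18794276]
```

Call:
arm_command(
  xyz=[
    [-2.2,10,0],
    [-2.2,10,0],
    [-2.2,10,0],
    [-2.2,10,0],
    [0,0,0],
    [0,0,0],
  ],
  spin=[0,0,0,0,0,0],
)

```text
time: 6.25
tool_pos: [0.6278, -0.1047, 0.341]
tool_rot: [3.141, 0.0, 1.793]
contact_force: [0.5, -0.3, -1.1]
opening: 0.0204
grip_force: 54.9
```

Call:
arm_command(
  xyz=[
    [-2.2,10,0],
    [-2.2,10,0],
    [0,0,0],
  ],
  spin=[0,0,0],
)

```text
time: 6.55
tool_pos: [0.6231, -0.0837, 0.3407]
tool_rot: [-3.141, -0.001, 1.793]
contact_force: [-0.9, 0.5, -0.7]
opening: 0.0203
grip_force: 54.9
```

Call:
arm_command(
  xyz=[
    [-2.2,10,0],
    [-2.2,10,0],
    [0,2,0],
    [0,0,0],
    [0,0,0],
  ],
  spin=[0,0,0,0,0],
)

```text
time: 7.05
tool_pos: [0.619, -0.0632, 0.3408]
tool_rot: [3.141, 0.0, 1.792]
contact_force: [0.1, 0.4, -2.4]
opening: 0.0204
grip_force: 54.9
```

```bash
cat >> h.py <<'E'
EYE=np.array([.601,.0148])
def mz(n=10):
    F=[];T=[]
    for i in range(n):
        c=read_camera('wrist');o=observe();F.append(o['contact_force']);T.append(o['torque'])
    F=np.mean(F,0);T=np.mean(T,0);r=o['tool_pos'][:2]-EYE
    print('t',o['time'],'F',F.round(2),'tau',T.round(3),'Mz',round(r[0]*F[1]-r[1]*F[0]+T[2],3),'r',(1000*np.linalg.norm(r)).round(1),'ang',np.degrees(np.arctan2(-r[1],-r[0])).round(1),'yaw',np.degrees(o['tool_rot'][2]).round(2),'pos',o['tool_pos'].round(4),'q6',o['qpos'][5].round(2))
    return c
E
python3 - <<'E'
from h import *
mz(10);c=snap('top','top3');b=snap('side','side3')
A=cv2.resize(c['img'][135:235,225:325],(400,400),interpolation=cv2.INTER_CUBIC)
B=cv2.resize(b['img'][160:260,260:360],(400,400),interpolation=cv2.INTER_CUBIC)
cv2.imwrite('pics/m3.png',np.hstack([A,B])[:,:,::-1])
E
```

```text
t 7.55 F [-0.18 -0.41 -1.71] tau [ 0.015 -0.119 -0.011] Mz -0.032 r 80.1 ang 103.0 yaw 102.69 pos [ 0.619  -0.0633  0.3407] q6 -0.45
```

View pics/m3.png

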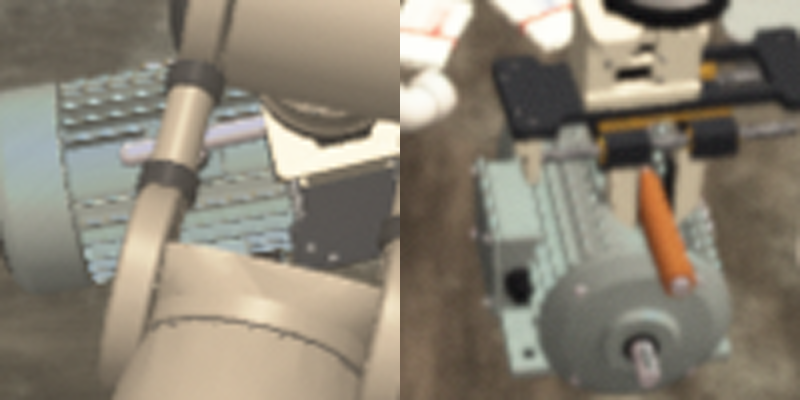

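The left (top) crop shows the nose past the eye at (130,152), with no contact force, so the bar is through. Next I'll list the arc waypoints about the screw axis.

```bash
python3 - <<'E'
import numpy as np
def p(y):return -80*np.array([np.cos(np.radians(y)),np.sin(np.radians(y))])
for st in (4,):
  for y in np.arange(102.7,-40,-st): print(round(y,1),(p(y-st)-p(y)).round(2))
E
```

```text
102.7 [-5.49 -1.04]
98.7 [-5.55 -0.65]
94.7 [-5.58 -0.26]
90.7 [-5.58  0.13]
86.7 [-5.56  0.52]
82.7 [-5.51  0.9 ]
78.7 [-5.43  1.28]
74.7 [-5.33  1.66]
70.7 [-5.2   2.03]
66.7 [-5.05  2.39]
62.7 [-4.87  2.73]
58.7 [-4.67  3.07]
54.7 [-4.44  3.38]
50.7 [-4.19  3.69]
46.7 [-3.93  3.97]
42.7 [-3.64  4.23]
38.7 [-3.34  4.48]
34.7 [-3.02  4.7 ]
30.7 [-2.68  4.9 ]
26.7 [-2.33  5.07]
22.7 [-1.97  5.22]
18.7 [-1.6   5.35]
14.7 [-1.23  5.45]
10.7 [-0.84  5.52]
6.7 [-0.46  5.57]
2.7 [-0.07  5.58]
-1.3 [0.32 5.57]
-5.3 [0.71 5.54]
-9.3 [1.09 5.48]
-13.3 [1.47 5.39]
-17.3 [1.85 5.27]
-21.3 [2.21 5.13]
-25.3 [2.56 4.96]
-29.3 [2.9  4.77]
-33.3 [3.23 4.56]
-37.3 [3.54 4.32]
```

Call:
arm_command(
  xyz=[
    [-5.5,-1,0],
    [-5.55,-0.65,0],
    [-5.6,-0.25,0],
    [-5.6,0.1,0],
    [-5.55,0.5,0],
    [-5.5,0.9,0],
    [-5.4,1.3,0],
    [-5.3,1.65,0],
    [-5.2,2,0],
    [0,0,0],
    [0,0,0],
  ],
  spin=[-4,-4,-4,-4,-4,-4,-4,-4,-4,0,0],
)

```text
time: 8.75
tool_pos: [0.5699, -0.0586, 0.3409]
tool_rot: [3.141, 0.0, 1.166]
contact_force: [0.0, -0.0, -1.1]
opening: 0.0205
grip_force: 54.9
```

```bash
python3 -c "
from h import *
mz(10)"
```

```text
t 9.25 F [-0.33  0.22 -1.5 ] tau [ 0.04  -0.004  0.054] Mz 0.023 r 79.8 ang 67.0 yaw 66.7 pos [ 0.5698 -0.0586  0.3407] q6 0.17
```

Call:
arm_command(
  xyz=[
    [-5,2.4,0],
    [-4.9,2.7,0],
    [-4.7,3.1,0],
    [0,0,0],
    [0,0,0],
  ],
  spin=[-4,-4,-4,0,0],
)

```text
time: 9.75
tool_pos: [0.555, -0.05, 0.3406]
tool_rot: [-3.14, 0.0, 0.957]
contact_force: [-2.2, 3.4, -0.9]
opening: 0.0202
grip_force: 55.1
```

```bash
python3 -c "
from h import *
mz(10)"
```

```text
t 10.25 F [-2.99  4.38 -1.41] tau [0.722 0.439 0.466] Mz 0.071 r 79.6 ang 54.8 yaw 54.75 pos [ 0.5551 -0.0502  0.3405] q6 0.39
```

The moment is coming mostly through the grip (0.47 N m) while the side force works the other way. I'll let the hand lead sideways so that force does the levering.

Call:
arm_command(
  xyz=[
    [-1.6,1.2,0],
    [0,0,0],
    [0,0,0],
  ],
  spin=[0,0,0],
)

```text
time: 10.55
tool_pos: [0.5538, -0.0494, 0.3408]
tool_rot: [3.141, -0.0, 0.955]
contact_force: [-0.2, 2.5, -1.1]
opening: 0.0205
grip_force: 55.0
```

```bash
python3 -c "
from h import *
mz(10)"
```

```text
t 11.05 F [ 0.14  2.45 -1.86] tau [ 0.394 -0.131  0.247] Mz 0.14 r 79.6 ang 53.5 yaw 54.69 pos [ 0.5537 -0.0493  0.3408] q6 0.39
```

Call:
arm_command(
  xyz=[
    [-1.6,1.2,0],
    [0,0,0],
    [0,0,0],
  ],
  spin=[0,0,0],
)

```text
time: 11.35
tool_pos: [0.5523, -0.0483, 0.341]
tool_rot: [3.14, -0.0, 0.954]
contact_force: [4.2, -0.3, -3.3]
opening: 0.0201
grip_force: 55.0
```

```bash
python3 -c "
from h import *
mz(10)"
```

```text
t 11.85 F [ 4.83 -0.9  -2.55] tau [-0.183 -0.865 -0.11 ] Mz 0.238 r 79.7 ang 52.2 yaw 54.68 pos [ 0.5522 -0.0482  0.3409] q6 0.39
```

Call:
arm_command(
  xyz=[
    [-2.2,1.75,0],
    [-2.1,1.8,0],
    [-2.05,1.9,0],
    [-2,1.95,0],
    [0,0,0],
    [0,0,0],
  ],
  spin=[-2,-2,-2,-2,0,0],
)

```text
time: 12.45
tool_pos: [0.5437, -0.0408, 0.3408]
tool_rot: [3.141, 0.0, 0.816]
contact_force: [3.7, -1.5, -3.0]
opening: 0.0202
grip_force: 55.0
```

```bash
python3 -c "
from h import *
mz(8)"
```

```text
t 12.85 F [ 4.02 -2.1  -2.32] tau [-0.333 -0.732 -0.114] Mz 0.23 r 79.8 ang 44.1 yaw 46.69 pos [ 0.5436 -0.0407  0.3407] q6 0.54
```

Call:
arm_command(
  xyz=[
    [-1.9,2.05,0],
    [-1.85,2.1,0],
    [-1.75,2.15,0],
    [-1.7,2.25,0],
    [0,0,0],
    [0,0,0],
  ],
  spin=[-2,-2,-2,-2,0,0],
)

```text
time: 13.45
tool_pos: [0.5363, -0.0322, 0.3407]
tool_rot: [-3.142, 0.001, 0.676]
contact_force: [2.5, -2.9, -2.0]
opening: 0.0201
grip_force: 55.0
```

```bash
python3 -c "
from h import *
mz(8)"
```

```text
t 13.85 F [ 2.03 -3.04 -1.82] tau [-0.553 -0.371 -0.098] Mz 0.194 r 79.9 ang 36.0 yaw 38.7 pos [ 0.5363 -0.0322  0.3407] q6 0.69
```

Call:
arm_command(
  xyz=[
    [-1.6,2.3,0],
    [-1.5,2.35,0],
    [-1.45,2.4,0],
    [-1.35,2.45,0],
    [0,0,0],
    [0,0,0],
  ],
  spin=[-2,-2,-2,-2,0,0],
)

```text
time: 14.45
tool_pos: [0.5303, -0.0227, 0.3406]
tool_rot: [-3.141, 0.001, 0.537]
contact_force: [0.1, -3.2, -1.6]
opening: 0.0203
grip_force: 55.0
```

```bash
python3 -c "
from h import *
mz(8)"
```

```text
t 14.85 F [-1.03 -4.24 -1.38] tau [-0.725  0.123 -0.082] Mz 0.179 r 79.9 ang 27.9 yaw 30.7 pos [ 0.5304 -0.0227  0.3406] q6 0.85
```

Call:
arm_command(
  xyz=[
    [-1.25,2.5,0],
    [-1.2,2.55,0],
    [-1.1,2.55,0],
    [-1,2.6,0],
    [0,0,0],
    [0,0,0],
  ],
  spin=[-2,-2,-2,-2,0,0],
)

```text
time: 15.45
tool_pos: [0.5256, -0.0124, 0.3406]
tool_rot: [-3.141, 0.001, 0.397]
contact_force: [-1.9, -4.0, -0.8]
opening: 0.0201
grip_force: 55.0
```

```bash
python3 -c "
from h import *
mz(8)"
```

```text
t 15.85 F [-2.33 -4.41 -1.28] tau [-0.761  0.41  -0.066] Mz 0.203 r 80.1 ang 19.9 yaw 22.73 pos [ 0.5256 -0.0124  0.3405] q6 1.0
```

Call:
arm_command(
  xyz=[
    [-0.9,2.65,0],
    [-0.8,2.65,0],
    [-0.7,2.7,0],
    [-0.65,2.7,0],
    [0,0,0],
    [0,0,0],
  ],
  spin=[-2,-2,-2,-2,0,0],
)

```text
time: 16.45
tool_pos: [0.5223, -0.0016, 0.3404]
tool_rot: [-3.141, 0.002, 0.257]
contact_force: [-3.3, -5.0, -1.3]
opening: 0.0203
grip_force: 55.0
```

```bash
python3 -c "
from h import *
mz(8)"
```

```text
t 16.85 F [-3.49 -4.05 -1.07] tau [-0.685  0.596 -0.044] Mz 0.217 r 80.3 ang 11.8 yaw 14.74 pos [ 0.5224 -0.0016  0.3404] q6 1.16
```

Call:
arm_command(
  xyz=[
    [-0.55,2.75,0],
    [-0.45,2.75,0],
    [-0.35,2.75,0],
    [0,0,0],
    [0,0,0],
  ],
  spin=[-2,-2,-2,0,0],
)

```text
time: 17.35
tool_pos: [0.5209, 0.0066, 0.3404]
tool_rot: [-3.141, 0.003, 0.153]
contact_force: [-4.9, -5.6, -0.4]
opening: 0.0204
grip_force: 54.9
```

```bash
python3 -c "
from h import *
mz(8)"
```

```text
t 17.75 F [-4.09 -4.32 -1.27] tau [-0.689  0.674 -0.005] Mz 0.307 r 80.5 ang 5.9 yaw 8.75 pos [0.5209 0.0066 0.3404] q6 1.28
```

Call:
arm_command(
  xyz=[
    [-0.25,2.1,0],
    [-0.2,2.1,0],
    [0,0,0],
    [0,0,0],
  ],
  spin=[-1.5,-1.5,0,0],
)

```text
time: 18.15
tool_pos: [0.5204, 0.0108, 0.3404]
tool_rot: [-3.141, 0.003, 0.1]
contact_force: [-3.8, -4.4, -0.7]
opening: 0.0205
grip_force: 54.9
```

```bash
python3 -c "
from h import *
mz(12)"
```

```text
t 18.75 F [-4.08 -4.54 -1.23] tau [-0.73   0.687  0.02 ] Mz 0.37 r 80.7 ang 2.9 yaw 5.75 pos [0.5204 0.0108 0.3404] q6 1.34
```

The moment is climbing at about 1.2 N m/rad, so the collar is down. About 8.5° more should be snug.

Call:
arm_command(
  xyz=[
    [-0.1,1.75,0],
    [-0.05,1.75,0],
    [0,1.75,0],
    [0.05,1.75,0],
    [0,0,0],
    [0,0,0],
  ],
  spin=[-1.25,-1.25,-1.25,-1.25,0,0],
)

```text
time: 19.35
tool_pos: [0.5202, 0.0178, 0.3403]
tool_rot: [3.141, 0.004, 0.013]
contact_force: [-4.3, -4.9, -0.8]
opening: 0.0207
grip_force: 54.9
```

```bash
python3 -c "
from h import *
mz(14)"
```

```text
t 20.05 F [-4.9 -4.8 -1. ] tau [-0.765  0.775  0.094] Mz 0.496 r 80.8 ang -2.1 yaw 0.76 pos [0.5202 0.0177 0.3403] q6 1.44
```

Call:
arm_command(
  xyz=[
    [0.1,1.4,0],
    [0.1,1.4,0],
    [0.1,1.4,0],
    [0,0,0],
    [0,0,0],
    [0,0,0],
  ],
  spin=[-1,-1,-1,0,0,0],
)

```text
time: 20.65
tool_pos: [0.5204, 0.0219, 0.3402]
tool_rot: [3.141, 0.004, -0.039]
contact_force: [-5.6, -4.3, -0.8]
opening: 0.0203
grip_force: 55.0
```

```bash
python3 -c "
from h import *
mz(14)"
```

```text
t 21.35 F [-5.26 -4.83 -0.66] tau [-0.787  0.856  0.11 ] Mz 0.537 r 80.9 ang -5.1 yaw -2.24 pos [0.5204 0.0219 0.3402] q6 1.51
```

Snug at about 0.54 N m. I'll swing back to line up with the loop (about 46° yaw) and check that it is free.

Call:
arm_command(
  xyz=[
    [-0.3,-5.9,0],
    [0.2,-5.9,0],
    [0.6,-5.9,0],
    [1,-5.8,0],
    [1.5,-5.7,0],
    [1.9,-5.6,0],
    [2.3,-5.5,0],
    [2.7,-5.3,0],
    [3.1,-5.1,0],
    [3.5,-4.9,0],
    [3.8,-4.6,0],
    [4.1,-4.3,0],
    [0,0,0],
    [0,0,0],
  ],
  spin=[4,4,4,4,4,4,4,4,4,4,4,4,0,0],
)

```text
time: 22.75
tool_pos: [0.5457, -0.0421, 0.3406]
tool_rot: [-3.141, -0.001, 0.796]
contact_force: [-0.9, -0.9, -1.4]
opening: 0.0201
grip_force: 54.9
```

```bash
python3 - <<'E'
from h import *
mz(6);c=snap('top','top5');s=snap('side','side5')
A=cv2.resize(c['img'][130:230,225:325],(400,400),interpolation=cv2.INTER_CUBIC)
B=cv2.resize(s['img'][150:250,260:360],(400,400),interpolation=cv2.INTER_CUBIC)
cv2.imwrite('pics/m5.png',np.hstack([A,B])[:,:,::-1])
E
```

```text
t 23.05 F [ 0.08  0.03 -1.28] tau [-0.013 -0.019 -0.018] Mz -0.015 r 79.5 ang 45.9 yaw 45.68 pos [ 0.5456 -0.0423  0.3408] q6 0.56
```

View pics/m5.png

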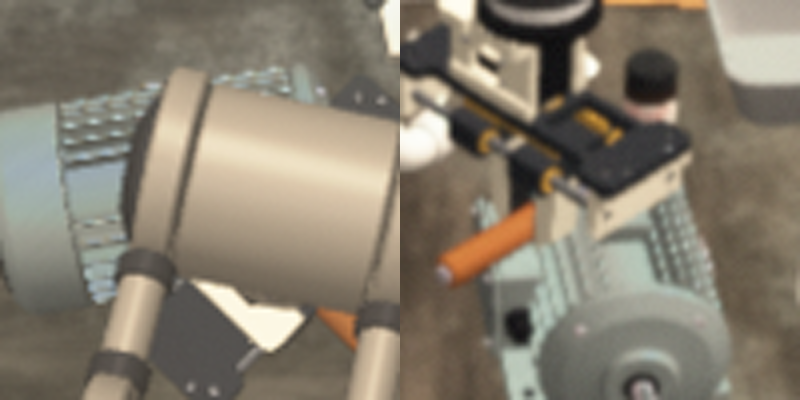

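No residual force, and both views show the gripper clear of the motor (the eye is hidden). Drawing out along the loop axis.

Call:
arm_command(
  xyz=[
    [-7,-7.1,0],
    [-7,-7.1,0],
    [-7,-7.1,0],
    [-7,-7.1,0],
    [-7,-7.1,0],
    [0,0,0],
  ],
  spin=[0,0,0,0,0,0],
)

```text
time: 23.75
tool_pos: [0.5098, -0.079, 0.3408]
tool_rot: [-3.141, 0.0, 0.796]
contact_force: [0.7, -0.3, -1.8]
opening: 0.0204
grip_force: 54.9
```

Call:
arm_command(
  xyz=[
    [-7,-7.1,0],
    [-7,-7.1,0],
    [-7,-7.1,0],
    [-7,-7.1,0],
    [0,0,0],
  ],
  spin=[0,0,0,0,0],
)

```text
time: 24.25
tool_pos: [0.4819, -0.1073, 0.3408]
tool_rot: [-3.141, 0.0, 0.796]
contact_force: [0.2, 0.3, -1.8]
opening: 0.0201
grip_force: 54.9
```

Call:
arm_command(
  xyz=[
    [-5,-20,0],
    [0,-22,0],
    [2,-22,0],
    [3,-22,0],
    [5,-22,0],
    [5,-22,0],
    [4,-22,0],
    [4,-21,0],
    [0,0,-35],
    [0,0,-35],
    [0,0,-35],
    [0,0,-30],
    [0,0,-15],
    [0,0,-5],
    [0,0,-2],
    [0,0,0],
    [0,0,0],
  ],
  spin=[0,-7.4,-7.4,-7.4,-7.4,-7.4,-7.4,-7.1,0,0,0,0,0,0,0,0,0],
)

```text
time: 25.95
tool_pos: [0.5011, -0.2796, 0.1849]
tool_rot: [3.14, -0.002, -0.101]
contact_force: [0.5, 0.2, -1.4]
opening: 0.0201
grip_force: 54.9
```

Call:
arm_command(
  xyz=[
    [0,0,-2],
    [0,0,-1],
    [0,0,0],
    [0,0,0],
  ],
  spin=[0,0,0,0],
)

```text
time: 26.35
tool_pos: [0.5007, -0.2794, 0.1808]
tool_rot: [3.141, -0.0, -0.101]
contact_force: [0.4, 0.2, -1.1]
opening: 0.02
grip_force: 54.9
```

Call:
arm_command(
  xyz=[
    [0,0,0],
    [0,0,0],
    [0,0,0],
    [0,0,0],
    [0,0,0],
    [0,0,0],
    [0,0,0],
    [0,0,0],
    [0,0,15],
    [0,0,30],
    [0,0,40],
    [0,0,40],
    [0,0,0],
    [0,0,0],
    [0,0,0],
  ],
  spin=[0,0,0,0,0,0,0,0,0,0,0,0,0,0,0],
  jaw=0.2,
)

```text
time: 27.85
tool_pos: [0.5003, -0.2792, 0.3046]
tool_rot: [-3.141, 0.002, -0.101]
contact_force: [-1.1, 1.1, 0.9]
opening: 0.0551
grip_force: 0.0
```

```bash
python3 - <<'E'
from h import *
w=snap('wrist','w6');c=snap('top','top6');a=np.load('pics/top0.npz')
for n,u,v in(('nip',305,254),('elb',189,236),('jar',164,164)):
    print(n,pt(a,u,v).round(3),pt(c,u,v).round(3))
B=cv2.resize(w['img'],(400,300));A=c['img'][130:280,140:340];A=cv2.resize(A,(400,300))
cv2.imwrite('pics/m6.png',np.hstack([A,B])[:,:,::-1])
for v in(80,160,220,260):
    m=[u for u in range(230,330) if .008<pt(w,u,v)[2]<.035];print(v,m[0],m[-1],pt(w,np.mean(m),v).round(4)) if m else 0
E
```

```text
nip [ 0.404 -0.067  0.041] [ 0.404 -0.067  0.044]
elb [0.451 0.232 0.035] [0.451 0.232 0.034]
jar [0.635 0.293 0.058] [0.635 0.293 0.06 ]
80 275 292 [ 0.5962 -0.2902  0.017 ]
160 274 290 [ 0.5366 -0.2827  0.0176]
220 270 293 [ 0.4866 -0.2771  0.0201]
260 270 292 [ 0.4496 -0.2729  0.0204]
```

View pics/m6.png

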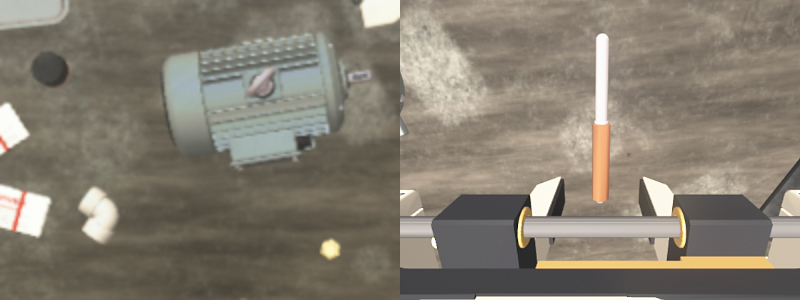

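The bar lies flat and level on the desk. The eye at (263,82) has turned about 57° clockwise, and the fittings and jar haven't moved.

```bash
python3 -c "
from h import *
print(hand_in())"
```

```text
the job is handed in; nothing more can be done
None
```

The job is handed in, with no verdict returned: the eye was turned down to a measured 0.54 N m or so (snug is 0.45–0.65), the bar lies flat on the desk, and the fittings and jar are where they were.

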